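# Cups from the drying rack onto their saucers on the display shelf

## Robot

A 6-joint arm with a two-finger parallel gripper is mounted at the origin on the work surface. World frame = base frame: x ahead of the robot, y to its left, z up, the work surface at z = 0. Lengths are in m, angles in degrees, forces in N, time in s.
With the tool pointing down it reaches from about 0.35 to 0.875 m from the base axis. Payload 4.2 kg.
Tool frame: the origin (TCP) lies on the centre line of the jaws, within the pads' length; the fingertips stand 25 mm ahead of it and the grasp point (between the pads) lies 6 mm ahead of it (finger_overhang is the distance from the TCP to the fingertips, in m); z points along the fingers, y is the line along which they close (so a half turn about z gives the same grasp; the last joint's range is limited). The gripper opens to 87 mm and grips with 3 to 60 N. Pads are 19 mm wide; open, the fingers measure 117 mm over their backs; the gripper's body (75 mm by 190 mm) begins 51 mm behind the grasp point.
Start: joints at [14.817, 22.042, 0.453, 0, -68.411, -14.817], TCP at [0.625, 0, 0.248] pointing down, gripper open.
Joint ranges: [-179.83, 179.83], [-69.29, 118.12], [-61.27, 80.66], [-181.25, 117.63], [-171.15, -9.14], [-177.46, 177.46]. Speed limits (degrees/s): [159.86, 159.86, 180, 180, 180, 180].

## Interface

Orientations are given as a 3x3 rotation matrix whose columns are the frame's x, y, z axes.
In Python, from station import sense, capture, finish_job, spot_in, tip_of, finger_overhang gives the robot as it stands. The module is installed in compiled form; this text tells all that it offers.
- The arm moves only by the tool servo_tool, never from a script. Its arguments are lists of equal length, an entry for each row: "slide": the shift along the tool's x, y, z in m, a list of three; "spin": the turn about the tool's z in degrees; "grip": the closure, from 0 (fully open) to 1 (shut). A call has exactly 5 rows; each row is the pose to reach, as a shift and turn from the pose commanded when the call began, along the tool's axes at that moment; what a row does not reach only later rows make up. A row lasts 1/12 s, in which the tool goes at most 41.7 mm and 7.16 degrees, less where a joint would pass 70% of its speed; a pose out of reach is approached as far as the arm can. A call with a gripper value outside its range is refused whole. The fingers move at their own pace and stop on an object; the grip force is fixed at half the most. Time passes only in rows, so rows that repeat a pose let the fingers close, or fill a call up. It gives the time, the measured TCP pose, the force, the opening and the grip force at its end, in the units of the state.
- sense(): the state, without advancing time (a new reading comes with each control period).
- capture(name): name is "scene" or "side" or "wrist"; returns a dict with "pixels" (480x640x3 uint8, blue, green, red), "depth" (480x640 float32, m along the optical axis (not along the pixel's ray), 0 where there is no reading), "fx", "fy", "cx", "cy" (pixels), "k1" (the pictures are not rectified: a ray, as slopes to the right and down, at radius r is drawn at 1 + k1 r^2 times it, then the intrinsics apply), "R" (3x3) and "t" (3): a world point X has camera coordinates R X + t; the wrist camera has in their place "hand_eye" (4x4, takes a point from camera to tool coordinates, whose origin is the TCP and whose axes are the flange's). Camera axes: x right, y down, z forward; pixel columns grow to the right and rows downward; lengths in m; the calibration is good to about 2 mm. A picture is of the moment at which its call begins: read the wrist's pose just before it.
- finish_job(): hands the job in; it is judged then, once.
Trained networks look in the newest picture that a camera, given by its name, has taken for a name from the list of things; names that differ only in an ending like _2 or _b are one class to them, and where a whole thing is asked for, a point or a joint stands for the part that bears it (a point fixed in the world has none). Each returns a list of dicts, best first, with "conf" (0 to 1); they miss things now and then, are a little off and sometimes report something else, mostly with a low value. They report only what shows in the picture. A call takes as long as a camera call. They do not tell look-alikes from the thing itself.
- spot_in(thing, camera): "point" ([x, y, z] in m, in world coordinates, good to about 4 mm: the middle of the surface that is visible of it).
- tip_of(thing, camera): "point" ([x, y, z] in m, in world coordinates, good to about 4 mm: a listed point, or the origin of a listed thing).
The state is a dict: "time_s": time; "joints": joint angles; "joint_velocities": joint speeds; "effort": joint torques, N m; "tcp_pos": TCP position; "ee_rot": TCP orientation; "wrist_force": force on the tool from outside, world axes, zero at the start; "moment": the same for the moment, N m; "gripper_width": opening from 0.0 (shut) to 1.0 (fully open); "gripper_force": force on a finger pad.
Only numpy, scipy, OpenCV 4.12 (cv2) and the standard library are available. Lean on these libraries where they do the work, as an engineer would, in place of code of your own. Each camera call takes 0.05 s, during which the arm holds its last target. There are 200 camera calls.

## Task

Move the row of four coffee cups from the white wire drying rack to the steel display shelf so that they stand in the same order as the saucers already laid out there: each cup upright in the well of the saucer of its own colour. Set each one down gently, without dropping it, and leave the saucers, the white milk jug and the teapot where they are.

Things in the scene. Friction and masses are not known exactly. Their poses are not given: they have to be found in the camera images.
- cup_blue: Loose cobalt blue cup, in the row on the white wire rack (deck 50 mm above counter; guard rail 60 mm from its mid-line, top 63 mm above counter). 62 mm tall; foot 40 mm across, 60 mm at 20 mm up, then straight to a 62 mm rim; wall 4 mm; 0.13-0.22 kg. Origin: centre of underside, z up. Ear handle along its +y (at start about to the left) to 52 mm from the axis. Next one 100 mm off.
- cup_orange: Loose orange-red cup, in the row on the white wire rack (deck 50 mm above counter; guard rail 60 mm from its mid-line, top 63 mm above counter). 62 mm tall; foot 40 mm across, 60 mm at 20 mm up, then straight to a 62 mm rim; wall 4 mm; 0.13-0.22 kg. Origin: centre of underside, z up. Ear handle along its +y (at start about to the left) to 52 mm from the axis. Next one 100 mm off.
- cup_mustard: Loose mustard-yellow cup, in the row on the white wire rack (deck 50 mm above counter; guard rail 60 mm from its mid-line, top 63 mm above counter). 62 mm tall; foot 40 mm across, 60 mm at 20 mm up, then straight to a 62 mm rim; wall 4 mm; 0.13-0.22 kg. Origin: centre of underside, z up. Ear handle along its +y (at start about to the left) to 52 mm from the axis. Next one 100 mm off.
- cup_green: Loose dark green cup, in the row on the white wire rack (deck 50 mm above counter; guard rail 60 mm from its mid-line, top 63 mm above counter). 62 mm tall; foot 40 mm across, 60 mm at 20 mm up, then straight to a 62 mm rim; wall 4 mm; 0.13-0.22 kg. Origin: centre of underside, z up. Ear handle along its +y (at start about to the left) to 52 mm from the axis. Next one 100 mm off.
- saucer_blue: Loose cobalt blue saucer, 0.16 kg, lying in the row on the grey steel shelf (board 60 mm above counter), 130 mm from the next. 120 mm across, rim 15 mm high; flat floor 5 mm above its underside; a thin white ring marks the well, 60 mm across, in which the cup's foot stands. Origin: centre of its underside, z up.
- saucer_orange: Loose orange-red saucer, 0.16 kg, lying in the row on the grey steel shelf (board 60 mm above counter), 130 mm from the next. 120 mm across, rim 15 mm high; flat floor 5 mm above its underside; a thin white ring marks the well, 60 mm across, in which the cup's foot stands. Origin: centre of its underside, z up.
- saucer_mustard: Loose mustard-yellow saucer, 0.16 kg, lying in the row on the grey steel shelf (board 60 mm above counter), 130 mm from the next. 120 mm across, rim 15 mm high; flat floor 5 mm above its underside; a thin white ring marks the well, 60 mm across, in which the cup's foot stands. Origin: centre of its underside, z up.
- saucer_green: Loose dark green saucer, 0.16 kg, lying in the row on the grey steel shelf (board 60 mm above counter), 130 mm from the next. 120 mm across, rim 15 mm high; flat floor 5 mm above its underside; a thin white ring marks the well, 60 mm across, in which the cup's foot stands. Origin: centre of its underside, z up.
- milk_jug: White milk jug, loose, 66 mm tall, 58 mm across its belly, narrowing to 50 mm at the rim, with an ear handle along its own +y reaching 49 mm from the axis; stands in the same row on the drying rack among the cups, 100 mm from its neighbours. A bystander: it stays there. Origin: centre of its underside.
- teapot: White teapot with a knobbed lid, loose, 0.65 kg, 133 mm tall, 128 mm across; spout along its own -y and handle along +y reach about 100 mm from its axis; stands on the counter to the robot's left of the racks. A bystander. Origin: centre of its underside.
There are look-alikes about, which are no part of the job. What is shaped like the cup_green but purple is not meant.

How it is judged (in metres and radians):
At the end, for the whole second after the job is handed in: All four cups stand at rest, upright (within 0.1 rad) and released, each with its foot on the floor of the saucer of its own colour, centred within 10 mm; every saucer is level and within 30 mm of where it was, and the milk jug and the teapot are upright and within 30 mm of where they were (horizontal distance between cup_blue and saucer_blue below 0.01 m and z of cup_blue in the frame of saucer_blue between 0.002 and 0.009 m and angle between each of cup_blue, saucer_blue, cup_orange, saucer_orange, cup_mustard, saucer_mustard, cup_green, saucer_green, milk_jug, teapot's own z axis and vertical below 0.1 rad and linear speed of each of cup_blue, saucer_blue, cup_orange, saucer_orange, cup_mustard, saucer_mustard, cup_green, saucer_green below 0.02 m/s and angular speed of each of cup_blue, cup_orange, cup_mustard, cup_green below 0.2 rad/s and distance of each of saucer_blue, saucer_orange, saucer_mustard, saucer_green, milk_jug, teapot from where it was at the start of the episode below 0.03 m and horizontal distance between cup_orange and saucer_orange below 0.01 m and z of cup_orange in the frame of saucer_orange between 0.002 and 0.009 m and horizontal distance between cup_mustard and saucer_mustard below 0.01 m and z of cup_mustard in the frame of saucer_mustard between 0.002 and 0.009 m and horizontal distance between cup_green and saucer_green below 0.01 m and z of cup_green in the frame of saucer_green between 0.002 and 0.009 m); the robot touches nothing.
It fails at once if a cup is dropped or knocked flying: faster than 0.45 m/s with no finger on it (a free fall of about 10 mm or more) ((linear speed of cup_blue above 0.45 m/s and contact force between the fingers and cup_blue below 0.05 N) or (linear speed of cup_orange above 0.45 m/s and contact force between the fingers and cup_orange below 0.05 N) or (linear speed of cup_mustard above 0.45 m/s and contact force between the fingers and cup_mustard below 0.05 N) or (linear speed of cup_green above 0.45 m/s and contact force between the fingers and cup_green below 0.05 N)).
It fails at once if a cup, saucer, the jug or the teapot is tipped over (past 45 degrees) (angle between any of cup_blue, cup_orange, cup_mustard, cup_green, saucer_blue, saucer_orange, saucer_mustard, saucer_green, milk_jug, teapot's own z axis and vertical above 0.785 rad).
It fails at once if the milk jug or the teapot is pushed more than 40 mm from its place (distance of any of milk_jug, teapot from where it was at the start of the episode above 0.04 m).
It also fails if it takes over 96 s, if anything falls off the work surface, if the arm or the gripper's body presses on something with over 40 N, if the wrist force passes 120 N, or if a joint passes its speed limit or range.

## Working session

There is one attempt and no reset: what is moved stays moved. The work goes in short steps, Python scripts to look and compute and a tool call to move; the robot and the scene stay as the last step left them, time stands still between calls to the robot, and variables do not carry over. Pictures are saved under pics/ and viewed, at most 14 in all, crops included, and the job is handed in when it is done.

Besides the shell and the picture viewer there is one more tool, called after ">>>" in YAML: its name, and indented under it one key for each argument. servo_tool: Moves the arm, as the interface text tells. Its arguments: {"type":"object","properties":{"slide":{"type":"array"},"spin":{"type":"array"},"grip":{"type":"array"}},"required":["slide","spin","grip"]}

```bash
mkdir -p pics; python3 - <<'E'
from station import *
import cv2, numpy as np
s=sense(); print(s['time_s'],s['tcp_pos'],np.round(s['ee_rot'],3).tolist(),s['gripper_width'],finger_overhang)
for c in ['scene','side']:
    p=capture(c); cv2.imwrite(f'pics/{c}0.png',p['pixels'])
    print(c,np.round(p['R'],3).tolist(),p['t'],p['fx'],p['k1'])
    for n in ['cup_blue','cup_orange','cup_mustard','cup_green','saucer_blue','saucer_orange','saucer_mustard','saucer_green','milk_jug','teapot']:
        print(n,[(np.round(d['point'],4).tolist(),round(d['conf'],2)) for d in tip_of(n,c)[:3]])
print(sense()['time_s'])
E
```

```text
0.0 [6.24438950e-01 5.63357430e-05 2.46466164e-01] [[-0.0, -1.0, -0.002], [-1.0, 0.0, -0.0], [0.0, 0.002, -1.0]] 1.0013939559290204 0.025
scene [[-0.841, 0.541, 0.002], [0.411, 0.642, -0.647], [-0.351, -0.544, -0.762]] [ 0.37045309 -0.24935589  1.30776227] 498.70494049320246 0.02734829959542967
cup_blue [([0.4481, -0.1531, 0.0511], 0.73), ([0.4441, 0.1518, 0.0531], 0.63)]
cup_orange [([0.447, -0.1539, 0.053], 0.73)]
cup_mustard [([0.4492, -0.052, 0.0495], 0.82), ([0.6329, -0.2397, 0.0624], 0.64)]
cup_green [([0.4455, 0.0465, 0.0518], 0.95), ([0.4197, 0.3128, 0.0036], 0.82), ([0.4417, -0.2533, 0.0507], 0.56)]
saucer_blue [([0.646, 0.15, 0.0594], 0.87)]
saucer_orange [([0.6271, -0.2375, 0.0614], 0.95)]
saucer_mustard [([0.6298, -0.1105, 0.06], 0.56)]
saucer_green [([0.6389, 0.0125, 0.0614], 0.76)]
milk_jug []
teapot [([0.5159, 0.4704, -0.0004], 0.9)]
side [[0.837, -0.548, -0.018], [-0.367, -0.536, -0.761], [0.407, 0.643, -0.649]] [-0.37818052  0.33926104  0.60938769] 458.83929879175287 -0.10042643963355467
cup_blue [([0.448, 0.1517, 0.0522], 0.81), ([0.5155, 0.4694, -0.0024], 0.45)]
cup_orange [([0.6324, -0.1087, 0.0587], 0.73), ([0.4535, -0.1571, 0.053], 0.64)]
cup_mustard [([0.4469, -0.0541, 0.0488], 0.87)]
cup_green [([0.4486, 0.0501, 0.0472], 0.61), ([0.4235, 0.3119, 0.0013], 0.58)]
saucer_blue [([0.6519, 0.1504, 0.0597], 0.73)]
saucer_orange [([0.6299, -0.2392, 0.0633], 0.65)]
saucer_mustard [([0.6329, -0.1078, 0.0572], 0.56)]
saucer_green [([0.6371, 0.0174, 0.0567], 0.75)]
milk_jug [([0.4397, -0.2561, 0.0505], 0.8)]
teapot [([0.5164, 0.4701, -0.002], 0.8)]
1.1
```

View pics/scene0.png

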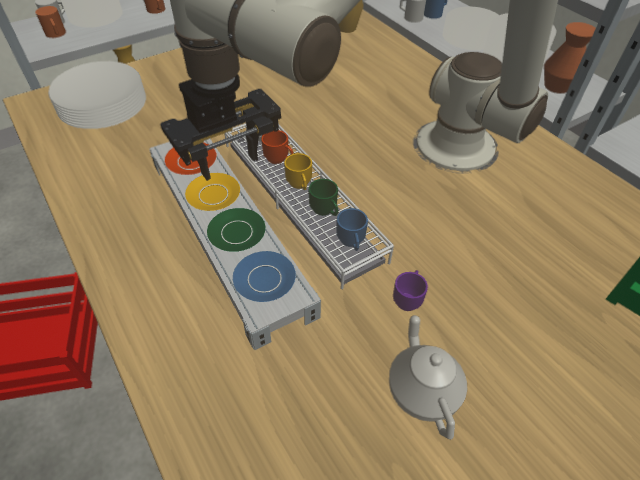

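View pics/side0.png

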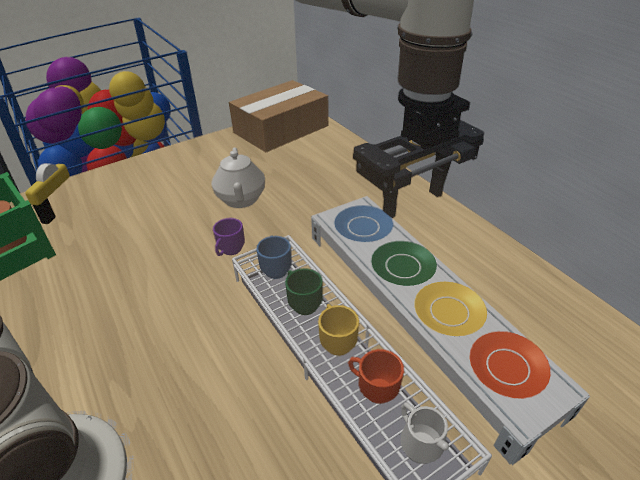

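The scene picture shows the cups in a row: blue (352,227), green (323,196), mustard (298,170), orange (274,147). The saucers are at (264,277), (236,230), (213,190) and (190,158). In the side picture the jug is at (425,435). Things that could be mistaken for a target are the purple cup (scene 410,290, not wanted), the clutter mugs on the back shelf (52,20) and the jug. Next I'll look through the wrist camera.

```bash
cat > h.py <<'E'
from station import *
import cv2, numpy as np
NAMES=['blue','orange','mustard','green']
def wcap(name=None):
    s=sense(); p=capture('wrist')
    T=np.eye(4);T[:3,:3]=s['ee_rot'];T[:3,3]=s['tcp_pos']; p['M']=T@p['hand_eye']
    if name: cv2.imwrite(f'pics/{name}.png',p['pixels'])
    return s,p
def cloud(p):
    v,u=np.mgrid[0:480,0:640].astype(np.float32)
    K=np.array([[p['fx'],0,p['cx']],[0,p['fy'],p['cy']],[0,0,1]])
    q=cv2.undistortPoints(np.stack([u,v],-1).reshape(-1,1,2),K,np.array([p['k1'],0,0,0.])).reshape(480,640,2)
    C=np.concatenate([q,np.ones((480,640,1))],-1)*p['depth'][...,None]
    M=p['M'] if 'M' in p else np.linalg.inv(np.vstack([np.c_[p['R'],p['t']],[0,0,0,1]]))
    return C@M[:3,:3].T+M[:3,3]
E
python3 - <<'E'
from h import *
s,p=wcap('w0'); print(np.round(p['hand_eye'],3).tolist()); W=cloud(p)
print(W[240,320],W[20,320],W[460,320],W[240,20],W[240,620])
E
```

```text
[[-0.001, -0.953, -0.304, 0.084], [1.0, -0.001, -0.001, 0.0], [0.0, -0.304, 0.953, -0.137], [0.0, 0.0, 0.0, 1.0]]
[0.62310685 0.01591791 0.06647908] [ 0.623289   -0.16001893  0.07237601] [ 0.62450899 -0.02564459  0.33331439] [ 1.54342038  0.2433581  -0.66022039] [ 2.81787431e-01  3.69446806e-02 -1.84566936e-04]
```

View pics/w0.png

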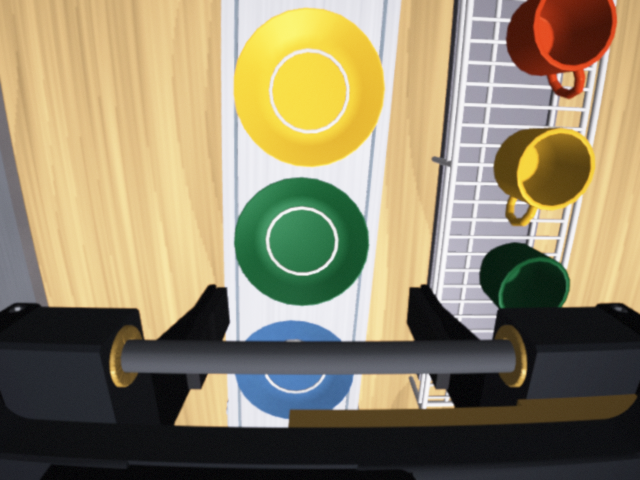

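The wrist picture shows the mustard saucer (309,90), green saucer (302,240) and blue saucer, partly hidden, at (295,370). The orange (560,30), mustard (545,170) and green (525,285) cups are on the right. I'll go higher and between the rows for one survey.

>>> servo_tool:
  slide:
    - [-0.02, 0.02, -0.026]
    - [-0.04, 0.04, -0.052]
    - [-0.06, 0.06, -0.078]
    - [-0.08, 0.08, -0.104]
    - [-0.1, 0.095, -0.13]
  spin: [0, 0, 0, 0, 0]
  grip: [0, 0, 0, 0, 0]

```text
time_s: 1.57
tcp_pos: [0.5284, 0.1005, 0.3791]
ee_rot: [[-0.0, -1.0, 0.0], [-1.0, 0.0, 0.0], [-0.0, -0.0, -1.0]]
wrist_force: [0.4, 0.8, 0.7]
gripper_width: 1.001
gripper_force: 0.0
```

>>> servo_tool:
  slide:
    - [0, 0, 0]
    - [0, 0, 0]
    - [0, 0, 0]
    - [0, 0, 0]
    - [0, 0, 0]
  spin: [0, 0, 0, 0, 0]
  grip: [0, 0, 0, 0, 0]

```text
time_s: 1.98
tcp_pos: [0.53, 0.0994, 0.3761]
ee_rot: [[-0.001, -1.0, -0.003], [-1.0, 0.001, -0.001], [0.001, 0.003, -1.0]]
wrist_force: [0.5, 0.1, -0.7]
gripper_width: 0.998
gripper_force: 0.0
```

```bash
cat >> h.py <<'E'
HUE={'blue':(100,125),'orange':(0,12),'mustard':(18,32),'green':(50,90)}
def circ(P):
    from scipy.optimize import least_squares
    c0=(P.max(0)+P.min(0))/2
    r=least_squares(lambda a:np.hypot(P[:,0]-a[0],P[:,1]-a[1])-a[2],[*c0,.03],loss='soft_l1',f_scale=.001)
    return r.x
def measure(p,W):
    hsv=cv2.cvtColor(p['pixels'],cv2.COLOR_BGR2HSV); out={}
    for n in NAMES:
        lo,hi=HUE[n]; m=(hsv[...,0]>=lo)&(hsv[...,0]<=hi)&(hsv[...,1]>110)&(hsv[...,2]>25)&(p['depth']>0)
        # cup rim: points near top height 0.112 in rack zone
        z=W[...,2]; c=m&(z>.107)&(z<.117)&(abs(W[...,0]-.447)<.08)
        if c.sum()>30:
            P=W[c][:,:2]; 
            # drop handle: keep points within 33 mm of median-ish circle
            a=circ(P); k=abs(np.hypot(*(P-a[:2]).T)-a[2])<.004; a=circ(P[k])
            h=m&(z>.06)&(z<.117)&(np.hypot(W[...,0]-a[0],W[...,1]-a[1])>.036)&(np.hypot(W[...,0]-a[0],W[...,1]-a[1])<.056)
            H=W[h].mean(0) if h.sum()>10 else [np.nan]*3
            out['cup_'+n]=(np.round(a,4).tolist(),int(c.sum()),'handle deg',round(float(np.degrees(np.arctan2(H[1]-a[1],H[0]-a[0]))),0))
        s=m&(z>.06)&(z<.082)&(abs(W[...,0]-.637)<.085)
        if s.sum()>500:
            P=W[s]; r=P[P[:,2]>.0715][:,:2]
            a=circ(r) if len(r)>50 else [np.nan]*3
            ring=(hsv[...,1]<90)&(hsv[...,2]>150)&(np.hypot(W[...,0]-a[0],W[...,1]-a[1])<.042)&(z<.072)&(z>.058)
            b=circ(W[ring][:,:2]) if ring.sum()>30 else [np.nan]*3
            out['saucer_'+n]=(np.round(a,4).tolist(),len(r),'ring',np.round(b,4).tolist(),int(ring.sum()))
    return out
E
python3 - <<'E'
from h import *
s,p=wcap('w1'); W=cloud(p); print(s['time_s'],s['tcp_pos'])
for k,v in measure(p,W).items(): print(k,v)
E
```

```text
1.9833 [0.53001047 0.09944524 0.37608103]
cup_blue ([0.4474, 0.1489, 0.0285], 531, 'handle deg', 67.0)
saucer_blue ([0.649, 0.1507, 0.0541], 1722, 'ring', [0.6489, 0.1509, 0.031], 513)
cup_mustard ([0.4476, -0.0526, 0.0286], 832, 'handle deg', 76.0)
saucer_mustard ([0.632, -0.109, 0.0543], 1464, 'ring', [0.6321, -0.1089, 0.031], 293)
cup_green ([0.4474, 0.046, 0.0282], 607, 'handle deg', 92.0)
saucer_green ([0.6395, 0.0174, 0.054], 2277, 'ring', [0.6395, 0.0176, 0.0311], 544)
```

View pics/w1.png

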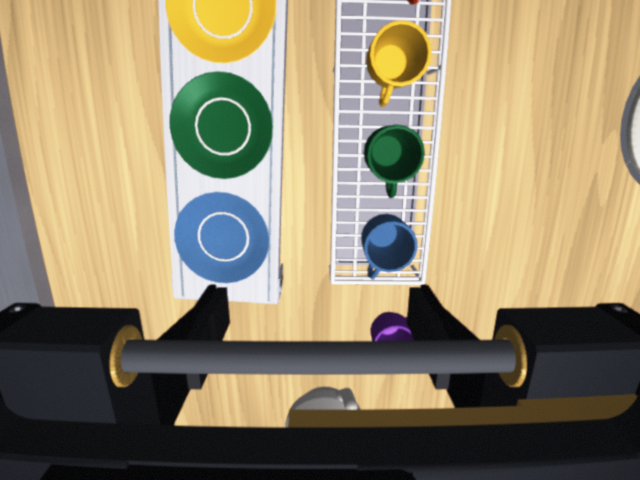

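The survey shows the blue cup (388,245), green cup (395,153), mustard cup (400,55), and saucers at (222,237), (222,125) and (222,8). The purple decoy is at (392,328), clearly off the rack. The fits agree with the description. I'll grasp the blue cup first.

>>> servo_tool:
  slide:
    - [-0.012, 0.02, 0.025]
    - [-0.024, 0.04, 0.055]
    - [-0.036, 0.06, 0.085]
    - [-0.049, 0.083, 0.12]
    - [-0.049, 0.083, 0.15]
  spin: [0, 0, 0, 0, 0]
  grip: [0, 0, 0, 0, 0]

```text
time_s: 2.45
tcp_pos: [0.4442, 0.149, 0.2259]
ee_rot: [[0.001, -1.0, -0.001], [-1.0, -0.001, 0.0], [-0.0, 0.001, -1.0]]
wrist_force: [-0.6, 0.0, -0.3]
gripper_width: 0.998
gripper_force: 0.0
```

>>> servo_tool:
  slide:
    - [0, 0, 0.03]
    - [0, 0, 0.06]
    - [0, 0, 0.09]
    - [0, 0, 0.115]
    - [0, 0, 0.127]
  spin: [0, 0, 0, 0, 0]
  grip: [0, 0, 0, 0, 0]

```text
time_s: 2.87
tcp_pos: [0.4453, 0.1473, 0.0969]
ee_rot: [[-0.002, -1.0, -0.006], [-1.0, 0.002, -0.004], [0.004, 0.006, -1.0]]
wrist_force: [-0.3, -1.1, -0.2]
gripper_width: 1.0
gripper_force: 0.0
```

>>> servo_tool:
  slide:
    - [0, 0, 0]
    - [0, 0, 0]
    - [0, 0, 0]
    - [0, 0, 0]
    - [0, 0, 0]
  spin: [0, 0, 0, 0, 0]
  grip: [0, 0, 0.2, 0.25, 0.3]

```text
time_s: 3.28
tcp_pos: [0.4476, 0.1494, 0.1017]
ee_rot: [[-0.0, -1.0, 0.002], [-1.0, 0.0, 0.002], [-0.002, -0.002, -1.0]]
wrist_force: [0.1, 0.4, 0.7]
gripper_width: 0.852
gripper_force: 0.0
```

>>> servo_tool:
  slide:
    - [0, 0, 0]
    - [0, 0, 0]
    - [0, 0, 0]
    - [0, 0, 0]
    - [0, 0, 0]
  spin: [0, 0, 0, 0, 0]
  grip: [0.3, 0.4, 0.5, 0.5, 0.5]

```text
time_s: 3.7
tcp_pos: [0.4471, 0.1491, 0.1012]
ee_rot: [[0.0, -1.0, 0.0], [-1.0, -0.0, 0.0], [-0.0, -0.0, -1.0]]
wrist_force: [-2.5, -0.7, 5.4]
gripper_width: 0.707
gripper_force: 29.9
```

>>> servo_tool:
  slide:
    - [0, 0, -0.004]
    - [0, 0, -0.012]
    - [0, 0, -0.024]
    - [0, 0, -0.036]
    - [0, 0, -0.045]
  spin: [0, 0, 0, 0, 0]
  grip: [0.5, 0.5, 0.5, 0.5, 0.5]

```text
time_s: 4.12
tcp_pos: [0.4471, 0.1491, 0.1465]
ee_rot: [[-0.0, -1.0, 0.001], [-1.0, 0.0, 0.0], [-0.0, -0.001, -1.0]]
wrist_force: [-0.3, 0.3, -1.0]
gripper_width: 0.706
gripper_force: 29.9
```

>>> servo_tool:
  slide:
    - [0, -0.02, 0]
    - [0, -0.055, 0]
    - [-0.002, -0.095, 0]
    - [-0.002, -0.135, 0]
    - [-0.002, -0.172, 0]
  spin: [0, 0, 0, 0, 0]
  grip: [0.5, 0.5, 0.5, 0.5, 0.5]

```text
time_s: 4.53
tcp_pos: [0.6209, 0.1509, 0.1456]
ee_rot: [[0.0, -1.0, 0.0], [-1.0, -0.0, 0.0], [-0.0, -0.0, -1.0]]
wrist_force: [0.2, 1.2, -1.5]
gripper_width: 0.703
gripper_force: 29.9
```

>>> servo_tool:
  slide:
    - [0, -0.022, 0]
    - [0, -0.03, 0]
    - [0, -0.03, 0]
    - [0, -0.03, 0]
    - [0, -0.03, 0]
  spin: [0, 0, 0, 0, 0]
  grip: [0.5, 0.5, 0.5, 0.5, 0.5]

```text
time_s: 4.95
tcp_pos: [0.6474, 0.151, 0.1454]
ee_rot: [[0.0, -1.0, -0.002], [-1.0, -0.0, -0.0], [0.0, 0.002, -1.0]]
wrist_force: [0.5, -0.1, -1.0]
gripper_width: 0.702
gripper_force: 29.9
```

>>> servo_tool:
  slide:
    - [0, 0, 0.008]
    - [0, 0, 0.018]
    - [0, 0, 0.025]
    - [0, 0, 0.027]
    - [0, 0, 0.027]
  spin: [0, 0, 0, 0, 0]
  grip: [0.5, 0.5, 0.5, 0.5, 0.5]

```text
time_s: 5.37
tcp_pos: [0.6481, 0.1508, 0.1174]
ee_rot: [[0.0, -1.0, -0.002], [-1.0, -0.0, -0.001], [0.001, 0.002, -1.0]]
wrist_force: [-0.4, -0.3, -2.4]
gripper_width: 0.702
gripper_force: 29.9
```

>>> servo_tool:
  slide:
    - [0, 0, 0.0005]
    - [0, 0, 0.001]
    - [0, 0, 0.0015]
    - [0, 0, 0.002]
    - [0, 0, 0.002]
  spin: [0, 0, 0, 0, 0]
  grip: [0.5, 0.5, 0.5, 0.5, 0.5]

```text
time_s: 5.78
tcp_pos: [0.649, 0.151, 0.1166]
ee_rot: [[-0.0, -1.0, 0.0], [-1.0, 0.0, 0.0], [-0.0, -0.0, -1.0]]
wrist_force: [-0.2, -0.0, -2.6]
gripper_width: 0.703
gripper_force: 29.9
```

>>> servo_tool:
  slide:
    - [0, 0, 0.0005]
    - [0, 0, 0.001]
    - [0, 0, 0.001]
    - [0, 0, 0.001]
    - [0, 0, 0.001]
  spin: [0, 0, 0, 0, 0]
  grip: [0.5, 0.5, 0.5, 0.5, 0.5]

```text
time_s: 6.2
tcp_pos: [0.6491, 0.151, 0.1163]
ee_rot: [[0.0, -1.0, 0.001], [-1.0, -0.0, 0.0], [-0.0, -0.001, -1.0]]
wrist_force: [-2.6, 0.2, 3.4]
gripper_width: 0.704
gripper_force: 29.9
```

>>> servo_tool:
  slide:
    - [0, 0, 0]
    - [0, 0, 0]
    - [0, 0, 0]
    - [0, 0, 0]
    - [0, 0, 0]
  spin: [0, 0, 0, 0, 0]
  grip: [0.3, 0.15, 0, 0, 0]

```text
time_s: 6.62
tcp_pos: [0.6491, 0.1511, 0.1152]
ee_rot: [[-0.0, -1.0, 0.0], [-1.0, 0.0, 0.0], [-0.0, -0.0, -1.0]]
wrist_force: [-0.0, 0.0, -0.2]
gripper_width: 0.921
gripper_force: 0.0
```

>>> servo_tool:
  slide:
    - [0, 0, 0]
    - [0, 0, -0.01]
    - [0, 0, -0.03]
    - [0, 0, -0.055]
    - [0, 0, -0.07]
  spin: [0, 0, 0, 0, 0]
  grip: [0, 0, 0, 0, 0]

```text
time_s: 7.03
tcp_pos: [0.6501, 0.1512, 0.1889]
ee_rot: [[0.001, -1.0, 0.004], [-1.0, -0.001, 0.001], [-0.001, -0.004, -1.0]]
wrist_force: [0.2, -0.5, 1.2]
gripper_width: 0.999
gripper_force: 0.0
```

>>> servo_tool:
  slide:
    - [0.015, 0.03, 0]
    - [0.034, 0.066, 0]
    - [0.053, 0.102, 0]
    - [0.072, 0.138, 0]
    - [0.09, 0.174, 0]
  spin: [0, 0, 0, 0, 0]
  grip: [0, 0, 0, 0, 0]

```text
time_s: 7.45
tcp_pos: [0.4735, 0.0601, 0.1861]
ee_rot: [[0.0, -1.0, 0.001], [-1.0, -0.0, 0.0], [-0.0, -0.001, -1.0]]
wrist_force: [0.1, 0.9, -0.1]
gripper_width: 0.998
gripper_force: 0.0
```

>>> servo_tool:
  slide:
    - [0.0145, 0.028, 0]
    - [0.0145, 0.028, 0]
    - [0.0145, 0.028, 0]
    - [0.0145, 0.028, 0]
    - [0.0145, 0.028, 0]
  spin: [0, 0, 0, 0, 0]
  grip: [0, 0, 0, 0, 0]

```text
time_s: 7.87
tcp_pos: [0.4484, 0.0472, 0.1861]
ee_rot: [[0.0, -1.0, 0.002], [-1.0, -0.0, 0.001], [-0.001, -0.002, -1.0]]
wrist_force: [-0.7, 0.4, -1.0]
gripper_width: 0.999
gripper_force: 0.0
```

```bash
python3 - <<'E'
from h import *
s,p=wcap('w2'); W=cloud(p); print(s['time_s'],s['tcp_pos'])
for k,v in measure(p,W).items(): print(k,v)
p=capture('side'); cv2.imwrite('pics/side1.png',p['pixels'])
E
```

```text
7.8667 [0.44839819 0.04721081 0.18612897]
cup_mustard ([0.4468, -0.0529, 0.0284], 2826, 'handle deg', 76.0)
saucer_mustard ([0.6309, -0.1077, 0.0532], 2291, 'ring', [0.6317, -0.1089, 0.0309], 568)
cup_green ([0.4467, 0.0453, 0.0284], 1976, 'handle deg', 93.0)
saucer_green ([0.6389, 0.0174, 0.054], 3969, 'ring', [0.6394, 0.0175, 0.031], 996)
```

View pics/side1.png

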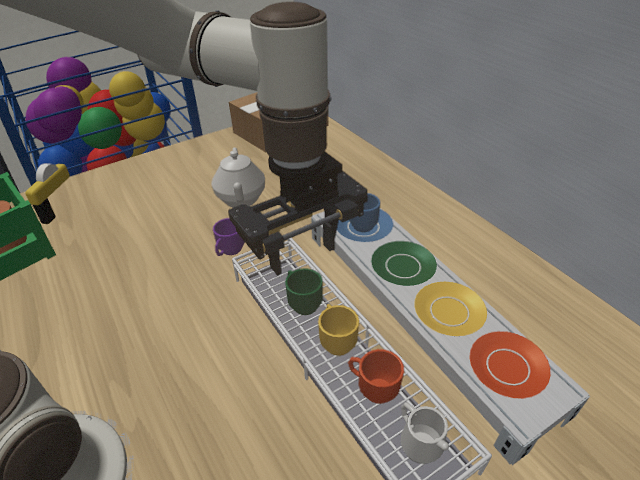

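The blue cup now stands on its saucer at (365,213), and the rest are unmoved. Green is next.

>>> servo_tool:
  slide:
    - [0.001, 0, 0.02]
    - [0.001, 0, 0.05]
    - [0.001, 0, 0.075]
    - [0.001, 0, 0.085]
    - [0.001, 0, 0.085]
  spin: [0, 0, 0, 0, 0]
  grip: [0, 0, 0, 0, 0]

```text
time_s: 8.38
tcp_pos: [0.4458, 0.0451, 0.0977]
ee_rot: [[-0.0, -1.0, -0.006], [-1.0, 0.0, -0.003], [0.003, 0.006, -1.0]]
wrist_force: [0.4, -0.3, 0.7]
gripper_width: 1.003
gripper_force: 0.0
```

>>> servo_tool:
  slide:
    - [0, 0, 0]
    - [0, 0, 0]
    - [0, 0, 0]
    - [0, 0, 0]
    - [0, 0, 0]
  spin: [0, 0, 0, 0, 0]
  grip: [0.2, 0.3, 0.4, 0.5, 0.5]

```text
time_s: 8.8
tcp_pos: [0.4474, 0.0457, 0.1013]
ee_rot: [[0.0, -1.0, 0.002], [-1.0, -0.0, 0.001], [-0.001, -0.002, -1.0]]
wrist_force: [-0.0, -0.0, 0.9]
gripper_width: 0.709
gripper_force: 0.8
```

>>> servo_tool:
  slide:
    - [0, 0, 0]
    - [0, 0, 0]
    - [0, 0, 0]
    - [0, 0, 0]
    - [0, 0, 0]
  spin: [0, 0, 0, 0, 0]
  grip: [0.5, 0.5, 0.5, 0.5, 0.5]

```text
time_s: 9.22
tcp_pos: [0.4472, 0.0457, 0.1012]
ee_rot: [[0.0, -1.0, 0.001], [-1.0, -0.0, 0.0], [-0.0, -0.001, -1.0]]
wrist_force: [-2.4, 0.5, 6.5]
gripper_width: 0.682
gripper_force: 29.7
```

>>> servo_tool:
  slide:
    - [0, 0, -0.004]
    - [0, 0, -0.012]
    - [0, 0, -0.024]
    - [0, 0, -0.036]
    - [0, 0, -0.045]
  spin: [0, 0, 0, 0, 0]
  grip: [0.5, 0.5, 0.5, 0.5, 0.5]

```text
time_s: 9.63
tcp_pos: [0.4471, 0.0455, 0.1466]
ee_rot: [[-0.0, -1.0, 0.001], [-1.0, 0.0, 0.0], [-0.0, -0.001, -1.0]]
wrist_force: [0.3, -0.0, -1.9]
gripper_width: 0.683
gripper_force: 29.7
```

>>> servo_tool:
  slide:
    - [0, -0.02, 0]
    - [0.007, -0.055, 0]
    - [0.014, -0.095, 0]
    - [0.021, -0.135, 0]
    - [0.025, -0.17, 0]
  spin: [0, 0, 0, 0, 0]
  grip: [0.5, 0.5, 0.5, 0.5, 0.5]

```text
time_s: 10.05
tcp_pos: [0.619, 0.0197, 0.1456]
ee_rot: [[-0.0, -1.0, 0.0], [-1.0, 0.0, -0.0], [0.0, -0.0, -1.0]]
wrist_force: [1.1, 0.5, -1.2]
gripper_width: 0.682
gripper_force: 29.7
```

>>> servo_tool:
  slide:
    - [0.003, -0.018, 0]
    - [0.003, -0.0225, 0]
    - [0.003, -0.0225, 0]
    - [0.003, -0.0225, 0]
    - [0.003, -0.0225, 0]
  spin: [0, 0, 0, 0, 0]
  grip: [0.5, 0.5, 0.5, 0.5, 0.5]

```text
time_s: 10.47
tcp_pos: [0.638, 0.0177, 0.1455]
ee_rot: [[0.0, -1.0, -0.002], [-1.0, -0.0, -0.0], [0.0, 0.002, -1.0]]
wrist_force: [-0.9, 0.1, -2.0]
gripper_width: 0.683
gripper_force: 29.7
```

>>> servo_tool:
  slide:
    - [0, 0, 0.008]
    - [0, 0, 0.018]
    - [0, 0, 0.025]
    - [0, 0, 0.027]
    - [0, 0, 0.027]
  spin: [0, 0, 0, 0, 0]
  grip: [0.5, 0.5, 0.5, 0.5, 0.5]

```text
time_s: 10.88
tcp_pos: [0.6386, 0.0175, 0.1174]
ee_rot: [[0.0, -1.0, -0.002], [-1.0, -0.0, -0.001], [0.001, 0.002, -1.0]]
wrist_force: [0.0, 0.7, -1.6]
gripper_width: 0.682
gripper_force: 29.7
```

>>> servo_tool:
  slide:
    - [0, 0, 0.001]
    - [0, 0, 0.0015]
    - [0, 0, 0.002]
    - [0, 0, 0.0025]
    - [0, 0, 0.003]
  spin: [0, 0, 0, 0, 0]
  grip: [0.5, 0.5, 0.5, 0.5, 0.5]

```text
time_s: 11.3
tcp_pos: [0.6397, 0.0175, 0.1163]
ee_rot: [[0.0, -1.0, 0.001], [-1.0, -0.0, -0.0], [0.0, -0.001, -1.0]]
wrist_force: [-2.7, 0.1, 3.1]
gripper_width: 0.684
gripper_force: 29.7
```

>>> servo_tool:
  slide:
    - [0, 0, 0]
    - [0, 0, 0]
    - [0, 0, 0]
    - [0, 0, 0]
    - [0, 0, 0]
  spin: [0, 0, 0, 0, 0]
  grip: [0.3, 0.15, 0, 0, 0]

```text
time_s: 11.72
tcp_pos: [0.6396, 0.0175, 0.1156]
ee_rot: [[-0.0, -1.0, 0.0], [-1.0, 0.0, 0.0], [-0.0, -0.0, -1.0]]
wrist_force: [-0.3, 0.7, -0.5]
gripper_width: 0.918
gripper_force: 0.0
```

>>> servo_tool:
  slide:
    - [0, 0, 0]
    - [0, 0, -0.01]
    - [0, 0, -0.03]
    - [0, 0, -0.055]
    - [0, 0, -0.07]
  spin: [0, 0, 0, 0, 0]
  grip: [0, 0, 0, 0, 0]

```text
time_s: 12.13
tcp_pos: [0.6406, 0.0175, 0.1889]
ee_rot: [[0.001, -1.0, 0.004], [-1.0, -0.001, -0.0], [0.0, -0.004, -1.0]]
wrist_force: [1.0, 0.6, 1.3]
gripper_width: 1.002
gripper_force: 0.0
```

>>> servo_tool:
  slide:
    - [0.013, 0.036, 0]
    - [0.026, 0.072, 0]
    - [0.04, 0.11, 0]
    - [0.054, 0.148, 0]
    - [0.066, 0.18, 0]
  spin: [0, 0, 0, 0, 0]
  grip: [0, 0, 0, 0, 0]

```text
time_s: 12.55
tcp_pos: [0.457, -0.0493, 0.1861]
ee_rot: [[-0.0, -1.0, 0.0], [-1.0, 0.0, 0.0], [-0.0, -0.0, -1.0]]
wrist_force: [0.5, -0.1, 0.7]
gripper_width: 1.002
gripper_force: 0.0
```

>>> servo_tool:
  slide:
    - [0.0045, 0.0125, 0]
    - [0.0045, 0.0125, 0]
    - [0.0045, 0.0125, 0]
    - [0.0045, 0.0125, 0]
    - [0.0045, 0.0125, 0]
  spin: [0, 0, 0, 0, 0]
  grip: [0, 0, 0, 0, 0]

```text
time_s: 12.97
tcp_pos: [0.4483, -0.0526, 0.1859]
ee_rot: [[0.0, -1.0, 0.001], [-1.0, -0.0, 0.0], [-0.0, -0.001, -1.0]]
wrist_force: [0.1, 0.4, -0.1]
gripper_width: 1.0
gripper_force: 0.0
```

```bash
python3 - <<'E'
from h import *
s,p=wcap('w3'); W=cloud(p); print(s['time_s'],s['tcp_pos'])
for k,v in measure(p,W).items(): print(k,v)
E
```

```text
12.9667 [ 0.4482938  -0.05258388  0.18585684]
cup_orange ([0.4486, -0.1533, 0.0284], 2832, 'handle deg', 114.0)
saucer_orange ([0.6257, -0.2372, 0.0532], 1730, 'ring', [0.6267, -0.2388, 0.0313], 312)
cup_mustard ([0.4471, -0.0541, 0.0285], 2138, 'handle deg', 76.0)
saucer_mustard ([0.6315, -0.1092, 0.0542], 4706, 'ring', [0.6319, -0.1091, 0.031], 1009)
saucer_green ([0.6395, 0.0203, 0.0568], 1455, 'ring', [0.6395, 0.0177, 0.0313], 229)
```

View pics/w3.png

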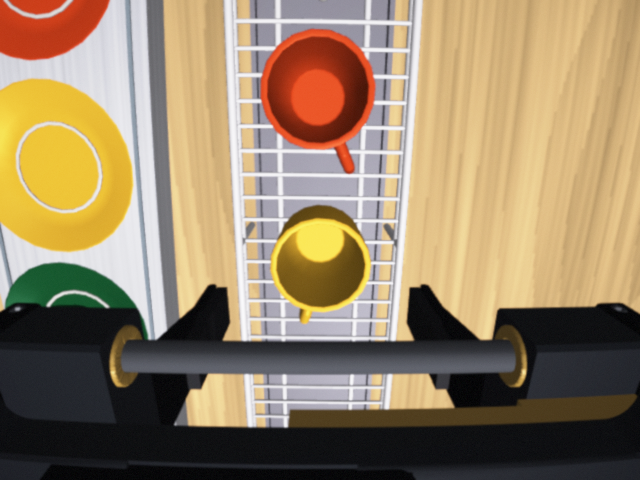

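The mustard cup (320,260) is centred between the jaws. The orange cup is at (318,90) with its handle at about 114°, clear of the fingers. I'll grasp mustard.

>>> servo_tool:
  slide:
    - [0.0005, 0, 0.02]
    - [0.0005, 0, 0.05]
    - [0.0005, 0, 0.075]
    - [0.0005, 0, 0.085]
    - [0.0005, 0, 0.085]
  spin: [0, 0, 0, 0, 0]
  grip: [0, 0, 0, 0, 0]

```text
time_s: 13.43
tcp_pos: [0.4458, -0.0536, 0.0977]
ee_rot: [[-0.0, -1.0, -0.007], [-1.0, 0.0, -0.001], [0.001, 0.007, -1.0]]
wrist_force: [0.1, -1.1, -0.3]
gripper_width: 0.999
gripper_force: 0.0
```

>>> servo_tool:
  slide:
    - [0, 0, 0]
    - [0, 0, 0]
    - [0, 0, 0]
    - [0, 0, 0]
    - [0, 0, 0]
  spin: [0, 0, 0, 0, 0]
  grip: [0.2, 0.3, 0.4, 0.5, 0.5]

```text
time_s: 13.85
tcp_pos: [0.4473, -0.0534, 0.1013]
ee_rot: [[0.0, -1.0, 0.001], [-1.0, -0.0, 0.0], [-0.0, -0.001, -1.0]]
wrist_force: [-1.4, 0.9, 3.8]
gripper_width: 0.707
gripper_force: 16.8
```

>>> servo_tool:
  slide:
    - [0, 0, 0]
    - [0, 0, 0]
    - [0, 0, 0]
    - [0, 0, 0]
    - [0, 0, 0]
  spin: [0, 0, 0, 0, 0]
  grip: [0.5, 0.5, 0.5, 0.5, 0.5]

```text
time_s: 14.27
tcp_pos: [0.4474, -0.0534, 0.1014]
ee_rot: [[0.0, -1.0, 0.001], [-1.0, -0.0, 0.0], [-0.0, -0.001, -1.0]]
wrist_force: [-2.0, 2.0, 6.6]
gripper_width: 0.703
gripper_force: 29.9
```

>>> servo_tool:
  slide:
    - [0, 0, -0.004]
    - [0, 0, -0.012]
    - [0, 0, -0.024]
    - [0, 0, -0.036]
    - [0, 0, -0.045]
  spin: [0, 0, 0, 0, 0]
  grip: [0.5, 0.5, 0.5, 0.5, 0.5]

```text
time_s: 14.68
tcp_pos: [0.4471, -0.0535, 0.1466]
ee_rot: [[0.0, -1.0, 0.001], [-1.0, -0.0, 0.0], [-0.0, -0.001, -1.0]]
wrist_force: [0.9, 0.5, -2.3]
gripper_width: 0.701
gripper_force: 29.9
```

>>> servo_tool:
  slide:
    - [0.006, -0.02, 0]
    - [0.018, -0.055, 0]
    - [0.03, -0.09, 0]
    - [0.042, -0.125, 0]
    - [0.051, -0.165, 0]
  spin: [0, 0, 0, 0, 0]
  grip: [0.5, 0.5, 0.5, 0.5, 0.5]

```text
time_s: 15.1
tcp_pos: [0.6125, -0.1054, 0.1457]
ee_rot: [[-0.001, -1.0, -0.001], [-1.0, 0.001, 0.0], [-0.0, 0.001, -1.0]]
wrist_force: [0.1, 0.5, -2.2]
gripper_width: 0.705
gripper_force: 29.9
```

>>> servo_tool:
  slide:
    - [0.0045, -0.016, 0]
    - [0.0045, -0.02, 0]
    - [0.0045, -0.02, 0]
    - [0.0045, -0.02, 0]
    - [0.0045, -0.02, 0]
  spin: [0, 0, 0, 0, 0]
  grip: [0.5, 0.5, 0.5, 0.5, 0.5]

```text
time_s: 15.52
tcp_pos: [0.6305, -0.1086, 0.1456]
ee_rot: [[0.0, -1.0, -0.001], [-1.0, -0.0, 0.0], [-0.0, 0.001, -1.0]]
wrist_force: [-0.6, -0.5, -2.6]
gripper_width: 0.707
gripper_force: 29.9
```

>>> servo_tool:
  slide:
    - [0, 0, 0.008]
    - [0, 0, 0.018]
    - [0, 0, 0.025]
    - [0, 0, 0.027]
    - [0, 0, 0.027]
  spin: [0, 0, 0, 0, 0]
  grip: [0.5, 0.5, 0.5, 0.5, 0.5]

```text
time_s: 15.93
tcp_pos: [0.6311, -0.1089, 0.1175]
ee_rot: [[0.0, -1.0, -0.002], [-1.0, -0.0, -0.0], [0.0, 0.002, -1.0]]
wrist_force: [0.2, -0.9, -1.7]
gripper_width: 0.706
gripper_force: 29.9
```

>>> servo_tool:
  slide:
    - [0, 0, 0.001]
    - [0, 0, 0.0015]
    - [0, 0, 0.002]
    - [0, 0, 0.0025]
    - [0, 0, 0.003]
  spin: [0, 0, 0, 0, 0]
  grip: [0.5, 0.5, 0.5, 0.5, 0.5]

```text
time_s: 16.35
tcp_pos: [0.6322, -0.1091, 0.1165]
ee_rot: [[0.0, -1.0, 0.001], [-1.0, -0.0, -0.0], [0.0, -0.001, -1.0]]
wrist_force: [-1.7, 1.1, 4.2]
gripper_width: 0.704
gripper_force: 29.9
```

>>> servo_tool:
  slide:
    - [0, 0, 0]
    - [0, 0, 0]
    - [0, 0, 0]
    - [0, 0, 0]
    - [0, 0, 0]
  spin: [0, 0, 0, 0, 0]
  grip: [0.3, 0.15, 0, 0, 0]

```text
time_s: 16.77
tcp_pos: [0.6321, -0.109, 0.1154]
ee_rot: [[-0.0, -1.0, 0.0], [-1.0, 0.0, 0.0], [-0.0, -0.0, -1.0]]
wrist_force: [0.1, -0.5, -0.1]
gripper_width: 0.922
gripper_force: 0.0
```

>>> servo_tool:
  slide:
    - [0, 0, 0]
    - [0, 0, -0.01]
    - [0, 0, -0.03]
    - [0, 0, -0.055]
    - [0, 0, -0.07]
  spin: [0, 0, 0, 0, 0]
  grip: [0, 0, 0, 0, 0]

```text
time_s: 17.18
tcp_pos: [0.6331, -0.1092, 0.1888]
ee_rot: [[0.001, -1.0, 0.004], [-1.0, -0.001, -0.001], [0.001, -0.004, -1.0]]
wrist_force: [0.6, 0.6, 0.5]
gripper_width: 0.999
gripper_force: 0.0
```

>>> servo_tool:
  slide:
    - [0.009, 0.036, 0]
    - [0.018, 0.072, 0]
    - [0.027, 0.11, 0]
    - [0.036, 0.145, 0]
    - [0.042, 0.173, 0]
  spin: [0, 0, 0, 0, 0]
  grip: [0, 0, 0, 0, 0]

```text
time_s: 17.6
tcp_pos: [0.4564, -0.1515, 0.1862]
ee_rot: [[-0.0, -1.0, 0.0], [-1.0, 0.0, 0.0], [-0.0, -0.0, -1.0]]
wrist_force: [0.5, 0.5, 0.1]
gripper_width: 1.005
gripper_force: 0.0
```

>>> servo_tool:
  slide:
    - [0.0025, 0.0105, 0]
    - [0.0025, 0.0105, 0]
    - [0.0025, 0.0105, 0]
    - [0.0025, 0.0105, 0]
    - [0.0025, 0.0105, 0]
  spin: [0, 0, 0, 0, 0]
  grip: [0, 0, 0, 0, 0]

```text
time_s: 18.02
tcp_pos: [0.45, -0.1533, 0.1857]
ee_rot: [[0.001, -1.0, 0.001], [-1.0, -0.001, -0.0], [0.0, -0.001, -1.0]]
wrist_force: [-0.1, -0.1, -0.0]
gripper_width: 1.002
gripper_force: 0.0
```

```bash
python3 - <<'E'
from h import *
s,p=wcap('w4'); W=cloud(p); print(s['time_s'],s['tcp_pos'])
for k,v in measure(p,W).items(): print(k,v)
E
```

```text
18.0167 [ 0.44996189 -0.15328013  0.18568646]
cup_orange ([0.4488, -0.1545, 0.0285], 2139, 'handle deg', 115.0)
saucer_orange ([0.6265, -0.2386, 0.0543], 5187, 'ring', [0.6269, -0.2387, 0.031], 1085)
saucer_mustard ([0.6326, -0.1086, 0.0548], 2752, 'ring', [0.632, -0.109, 0.0311], 356)
```

View pics/w4.png

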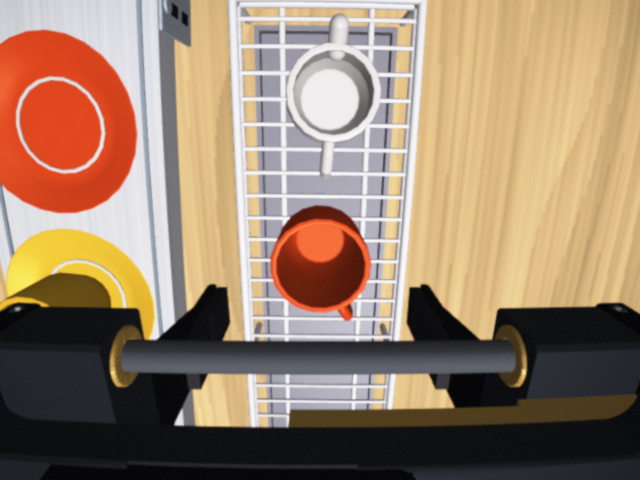

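The orange cup (320,262) is centred between the jaws. The jug (333,92) is clear of the diagonal carry, and mustard stands on its saucer. I'll grasp orange.

>>> servo_tool:
  slide:
    - [0.0005, 0, 0.02]
    - [0.0005, 0, 0.05]
    - [0.0005, 0, 0.075]
    - [0.0005, 0, 0.085]
    - [0.0005, 0, 0.085]
  spin: [0, 0, 0, 0, 0]
  grip: [0, 0, 0, 0, 0]

```text
time_s: 18.48
tcp_pos: [0.4473, -0.1537, 0.0976]
ee_rot: [[-0.0, -1.0, -0.007], [-1.0, 0.0, 0.0], [-0.0, 0.007, -1.0]]
wrist_force: [0.3, 0.0, 0.9]
gripper_width: 1.001
gripper_force: 0.0
```

>>> servo_tool:
  slide:
    - [0, 0, 0]
    - [0, 0, 0]
    - [0, 0, 0]
    - [0, 0, 0]
    - [0, 0, 0]
  spin: [0, 0, 0, 0, 0]
  grip: [0.2, 0.3, 0.4, 0.5, 0.5]

```text
time_s: 18.9
tcp_pos: [0.4489, -0.154, 0.1013]
ee_rot: [[0.0, -1.0, 0.002], [-1.0, -0.0, -0.0], [0.0, -0.002, -1.0]]
wrist_force: [0.1, 0.3, 2.4]
gripper_width: 0.709
gripper_force: 10.0
```

>>> servo_tool:
  slide:
    - [0, 0, 0]
    - [0, 0, 0]
    - [0, 0, 0]
    - [0, 0, 0]
    - [0, 0, 0]
  spin: [0, 0, 0, 0, 0]
  grip: [0.5, 0.5, 0.5, 0.5, 0.5]

```text
time_s: 19.32
tcp_pos: [0.4489, -0.154, 0.1014]
ee_rot: [[0.0, -1.0, 0.001], [-1.0, -0.0, -0.0], [0.0, -0.001, -1.0]]
wrist_force: [-1.7, 0.8, 6.9]
gripper_width: 0.706
gripper_force: 29.9
```

>>> servo_tool:
  slide:
    - [0, 0, -0.004]
    - [0, 0, -0.012]
    - [0, 0, -0.024]
    - [0, 0, -0.036]
    - [0, 0, -0.045]
  spin: [0, 0, 0, 0, 0]
  grip: [0.5, 0.5, 0.5, 0.5, 0.5]

```text
time_s: 19.73
tcp_pos: [0.4485, -0.154, 0.1466]
ee_rot: [[0.0, -1.0, 0.001], [-1.0, -0.0, -0.0], [0.0, -0.001, -1.0]]
wrist_force: [0.3, 0.6, -1.2]
gripper_width: 0.696
gripper_force: 29.9
```

>>> servo_tool:
  slide:
    - [0.006, -0.02, 0]
    - [0.022, -0.055, 0]
    - [0.04, -0.09, 0]
    - [0.058, -0.122, 0]
    - [0.075, -0.155, 0]
  spin: [0, 0, 0, 0, 0]
  grip: [0.5, 0.5, 0.5, 0.5, 0.5]

```text
time_s: 20.15
tcp_pos: [0.6045, -0.2298, 0.1456]
ee_rot: [[-0.0, -1.0, -0.001], [-1.0, 0.0, 0.0], [-0.0, 0.001, -1.0]]
wrist_force: [0.4, 0.1, -1.1]
gripper_width: 0.701
gripper_force: 29.9
```

>>> servo_tool:
  slide:
    - [0.0095, -0.019, 0]
    - [0.0095, -0.023, 0]
    - [0.0095, -0.023, 0]
    - [0.0095, -0.023, 0]
    - [0.0095, -0.023, 0]
  spin: [0, 0, 0, 0, 0]
  grip: [0.5, 0.5, 0.5, 0.5, 0.5]

```text
time_s: 20.57
tcp_pos: [0.6253, -0.2379, 0.1455]
ee_rot: [[0.0, -1.0, -0.001], [-1.0, -0.0, 0.001], [-0.001, 0.001, -1.0]]
wrist_force: [0.3, 0.3, -1.4]
gripper_width: 0.699
gripper_force: 29.9
```

>>> servo_tool:
  slide:
    - [0, 0, 0.008]
    - [0, 0, 0.018]
    - [0, 0, 0.025]
    - [0, 0, 0.027]
    - [0, 0, 0.027]
  spin: [0, 0, 0, 0, 0]
  grip: [0.5, 0.5, 0.5, 0.5, 0.5]

```text
time_s: 20.98
tcp_pos: [0.6257, -0.2382, 0.1175]
ee_rot: [[0.0, -1.0, -0.002], [-1.0, -0.0, 0.0], [-0.0, 0.002, -1.0]]
wrist_force: [-0.1, -0.5, -2.1]
gripper_width: 0.699
gripper_force: 29.9
```

>>> servo_tool:
  slide:
    - [0, 0, 0.001]
    - [0, 0, 0.0015]
    - [0, 0, 0.002]
    - [0, 0, 0.0025]
    - [0, 0, 0.003]
  spin: [0, 0, 0, 0, 0]
  grip: [0.5, 0.5, 0.5, 0.5, 0.5]

```text
time_s: 21.4
tcp_pos: [0.6267, -0.2386, 0.1165]
ee_rot: [[0.0, -1.0, 0.001], [-1.0, -0.0, -0.0], [0.0, -0.001, -1.0]]
wrist_force: [-2.7, 0.7, 4.5]
gripper_width: 0.7
gripper_force: 29.9
```

Contact made. I'll release, then rise to a survey pose to check all four.

>>> servo_tool:
  slide:
    - [0, 0, 0]
    - [0, 0, 0]
    - [0, 0, 0]
    - [0, 0, 0]
    - [0, 0, 0]
  spin: [0, 0, 0, 0, 0]
  grip: [0.3, 0.15, 0, 0, 0]

```text
time_s: 21.82
tcp_pos: [0.6266, -0.2385, 0.1154]
ee_rot: [[-0.0, -1.0, 0.0], [-1.0, 0.0, 0.0], [-0.0, -0.0, -1.0]]
wrist_force: [0.5, -0.0, 0.4]
gripper_width: 0.916
gripper_force: 0.0
```

>>> servo_tool:
  slide:
    - [0, 0, 0]
    - [0, 0, -0.01]
    - [0, 0, -0.03]
    - [0, 0, -0.06]
    - [0, 0, -0.1]
  spin: [0, 0, 0, 0, 0]
  grip: [0, 0, 0, 0, 0]

```text
time_s: 22.23
tcp_pos: [0.625, -0.2381, 0.2142]
ee_rot: [[-0.0, -1.0, -0.006], [-1.0, 0.0, 0.002], [-0.002, 0.006, -1.0]]
wrist_force: [0.9, -0.0, -0.6]
gripper_width: 0.996
gripper_force: 0.0
```

>>> servo_tool:
  slide:
    - [-0.02, 0.01, -0.03]
    - [-0.045, 0.03, -0.06]
    - [-0.075, 0.05, -0.085]
    - [-0.105, 0.07, -0.11]
    - [-0.14, 0.09, -0.13]
  spin: [0, 0, 0, 0, 0]
  grip: [0, 0, 0, 0, 0]

```text
time_s: 22.65
tcp_pos: [0.54, -0.1055, 0.3439]
ee_rot: [[-0.001, -1.0, 0.003], [-1.0, 0.001, -0.0], [0.0, -0.003, -1.0]]
wrist_force: [0.6, 1.3, 0.8]
gripper_width: 0.998
gripper_force: 0.0
```

>>> servo_tool:
  slide:
    - [-0.04, 0, -0.02]
    - [-0.08, 0, -0.03]
    - [-0.12, 0, -0.04]
    - [-0.16, 0, -0.05]
    - [-0.2, 0, -0.05]
  spin: [0, 0, 0, 0, 0]
  grip: [0, 0, 0, 0, 0]

```text
time_s: 23.07
tcp_pos: [0.5409, 0.0955, 0.3948]
ee_rot: [[-0.0, -1.0, 0.006], [-1.0, 0.0, 0.002], [-0.002, -0.006, -1.0]]
wrist_force: [1.2, -0.3, 0.1]
gripper_width: 0.998
gripper_force: 0.0
```

>>> servo_tool:
  slide:
    - [0, 0, 0]
    - [0, 0, 0]
    - [0, 0, 0]
    - [0, 0, 0]
    - [0, 0, 0]
  spin: [0, 0, 0, 0, 0]
  grip: [0, 0, 0, 0, 0]

```text
time_s: 23.48
tcp_pos: [0.5409, 0.0927, 0.3912]
ee_rot: [[-0.002, -1.0, 0.0], [-1.0, 0.002, -0.0], [0.0, -0.0, -1.0]]
wrist_force: [-0.1, -0.7, 0.3]
gripper_width: 0.997
gripper_force: 0.0
```

```bash
python3 - <<'E'
from h import *
REF={'blue':(.649,.1508),'green':(.6395,.0175),'mustard':(.632,-.109),'orange':(.6268,-.2387)}
s,p=wcap('w5'); p2=capture('side'); cv2.imwrite('pics/side2.png',p2['pixels'])
print(s['time_s'],s['tcp_pos'])
for nm,q in (('wrist',p),('side',p2)):
    W=cloud(q); z=W[...,2]; hsv=cv2.cvtColor(q['pixels'],cv2.COLOR_BGR2HSV)
    for n in NAMES:
        lo,hi=HUE[n]; m=(hsv[...,0]>=lo)&(hsv[...,0]<=hi)&(hsv[...,1]>110)&(q['depth']>0)&(np.hypot(W[...,0]-REF[n][0],W[...,1]-REF[n][1])<.08)
        c=m&(z>.122)&(z<.132)
        if c.sum()<40: continue
        P=W[c][:,:2]; a=circ(P); k=abs(np.hypot(*(P-a[:2]).T)-a[2])<.004; a=circ(P[k])
        r=W[m&(z>.0715)&(z<.08)][:,:2]; b=circ(r) if len(r)>100 else [np.nan]*3
        print(nm,n,'cup',np.round(a,4),'ztop',np.round(np.percentile(W[c][:,2],[5,50,95]),4),'saucer',np.round(b,4),'ref',REF[n])
E
```

```text
23.4833 [0.54085735 0.09272259 0.39121739]
wrist blue cup [0.6483 0.1507 0.0288] ztop [0.1233 0.1264 0.1279] saucer [0.6484 0.1494 0.0531] ref (0.649, 0.1508)
wrist mustard cup [ 0.6315 -0.1078  0.0284] ztop [0.1236 0.1266 0.1283] saucer [ 0.6315 -0.1058  0.052 ] ref (0.632, -0.109)
wrist green cup [0.6386 0.0181 0.0287] ztop [0.1232 0.1267 0.1281] saucer [0.6391 0.0172 0.0533] ref (0.6395, 0.0175)
side orange cup [ 0.624  -0.2398  0.0287] ztop [0.1227 0.1256 0.1275] saucer [ 0.6241 -0.2414  0.0535] ref (0.6268, -0.2387)
side mustard cup [ 0.6297 -0.1111  0.0287] ztop [0.1228 0.1254 0.1272] saucer [ 0.6305 -0.1105  0.0546] ref (0.632, -0.109)
```

View pics/side2.png

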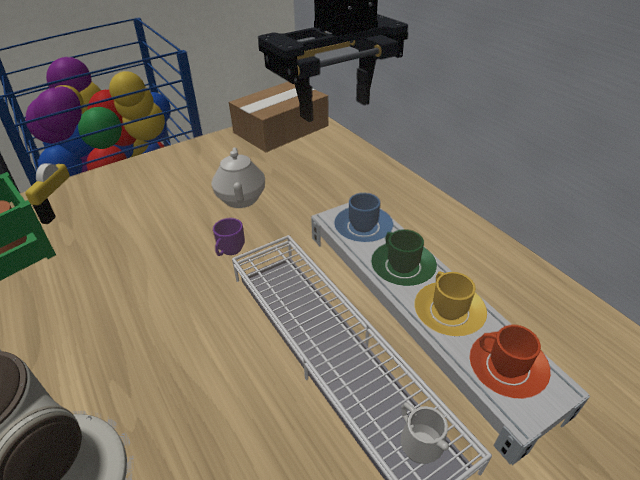

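View pics/w5.png

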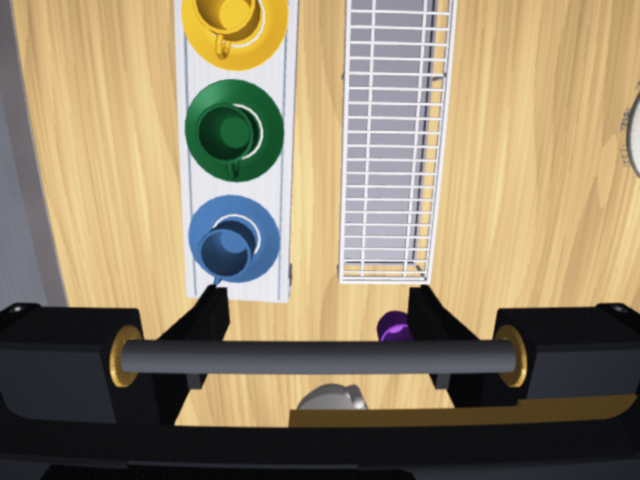

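All four cups stand upright in their own saucers: side view blue (364,212), green (404,252), mustard (453,295), orange (515,352). They are centred to about 2 mm, and the jug and teapot are unmoved. I'm handing in.

```bash
python3 -c "
from station import *
print(finish_job())"
```

```text
the job is handed in; nothing more can be done
None
```

All four cups were standing upright on the saucers of their own colour, about 2 mm off centre, when I handed the job in at about 23.6 s; `finish_job()` returned no verdict.

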